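Close the specimen holder

ROBOT

A 6-joint arm with a two-finger parallel gripper is mounted at the origin on the work surface. World frame = base frame: x ahead of the robot, y to its left, z up, the work surface at z = 0. Lengths are in m, angles in rad, forces in N, time in s.
With the tool pointing down it reaches from about 0.3 to 0.775 m from the base axis. Payload 14.6 kg.
Tool frame: the origin (TCP) lies midway between the tips of the shut fingers; the grasp point (between the pads) lies 19 mm behind it; z points along the fingers, y is the direction in which the jaws open and shut (so a half turn about z gives the same grasp; the last joint's range is limited). The gripper opens to 85 mm and grips with 20 to 120 N. Pads are 22 mm wide; open, the fingers measure 114 mm over their backs; the gripper's body (76 mm by 85 mm) begins 54 mm behind the grasp point. The pads swing forward as they close: fully open they stand 13 mm farther back than shut.
Start: joints at [-1.346, 0.3, 1.521, -0, 1.321, -0.067], TCP at [0.158, -0.527, 0.231] pointing down, gripper open.
Joint ranges: [-3.03, 3.03], [-0.79, 2.21], [0.23, 2.52], [-1.04, 4.18], [0, 3.07], [-2.55, 2.55]. Speed limits (rad/s): [2.22, 2.22, 2.57, 3.14, 3.14, 3.14].

INTERFACE

Orientations are given as a unit quaternion [x, y, z, w].
In Python, from station import bot, viewer, close_job gives the robot as it stands. The module is installed in compiled form; this text tells all that it offers.
- The arm moves only by the tool drive_tool, never from a script. Its argument "rows" is a list that holds one entry, the list of rows, each a list of 7 numbers: the shift along the tool's x, y, z scaled (see below), then the turn, a rotation vector about the tool's x, y, z scaled (see below), then the opening, from -1 (shut) to 1 (fully open). A call has 1 to 20 rows; each row shifts and turns the commanded pose from where the row before left it, along the tool's axes as they then stand; what a row does not reach is not made up. The controller multiplies each number of a shift by 0.4 m and each number of a turn by pi rad. A row lasts 1/12 s, in which the tool goes at most 41.7 mm and 7.16 degrees, less where a joint would pass 70% of its speed; a pose out of reach is approached as far as the arm can. A call with a number of a shift or a turn outside -1 to 1 is refused whole. A call with a gripper value outside its range is refused whole. The fingers move at their own pace and stop on an object; the grip force is fixed at half the most. Time passes only in rows, so rows that do not move let the fingers close. It gives the time, the measured TCP pose, the force and the opening at its end, in the units of the state.
- bot.read_state(): the state, without advancing time (a new reading comes with each control period).
- viewer.snapshot(name): name is "side" or "top"; returns a dict with "frame" (420x560x3 uint8, red, green, blue), "vfov" (degrees; the focal length in pixels is half the picture's height over the tangent of half this angle, whatever the lens; pixels are square), "cx", "cy" (the principal point, pixels), "world_to_cam" (4x4, takes a point from world to camera coordinates). Camera axes: x right, y down, z forward; pixel columns grow to the right and rows downward; lengths in m; the calibration is good to about 2 mm. A picture is of the moment at which its call begins. There is no depth.
- close_job(): hands the job in, once; it reports no verdict.
The state is a dict: "time": time; "q": joint angles; "joint_velocities": joint speeds; "joint_efforts": joint torques, N m; "ee_pos": TCP position; "orientation": TCP orientation; "ft_force": force on the tool from outside, world axes, zero at the start; "wrist_torque": the same for the moment, N m; "grip_width": finger opening in m.
Only numpy, scipy, OpenCV 4.12 (cv2) and the standard library are available. Lean on these libraries where they do the work, as an engineer would, in place of code of your own. Each camera call takes 0.05 s, during which the arm holds its last target.

TASK

Close the specimen holder on the bench by pushing alone: with the fingertips fold the orange spring-loaded flap down over the steel coupon, then, keeping it pressed flat, push it along by its black step as far as it goes, so that its front edge is tucked beneath the blue lip and stays there by itself when you let go. Push only on the outer face of the flap: do not grasp it or touch the rubber lining on its inner side. Leave the coupon lying in its recess and everything else on the bench where it stands.

Things in the scene. Friction and masses are not known exactly. Their poses are not given: they have to be found in the camera images.
- holder: Aluminium tray 200 (x) x 116 (y) x 12 mm fixed to the bench, recess walls 20 mm high. Origin: centre of its underside. +x points from the flap's hinge to the blue lip, z up; turned up to 45 degrees on the bench. Hinge axis parallel to y, 25.5 mm high, at x = -75 mm plus the carriage's value, between dark cheeks 34 mm high (x -90 to -35, y +-51 to +-57 mm).
- flap (a joint): Orange flap's hinge, rad: 0 = flat over the coupon (stop), 1.2 to 1.6 = open as at the start. A spring lifts it unless tucked: about 2 N pressed just behind the step keeps it flat; open, friction holds it. Plate 92 mm wide, 4 to 130 mm from the hinge axis. Flat: outer (top) face 28 mm above the bench, lined underside 23 mm. Folding swings the free edge over towards the lip.
- carriage (a joint): Slide of hinge and flap together along the holder's +x, m: 0 = drawn back (starts at 0 to 0.004), 0.030 = fully forward (stop). Stays where left: about 4 N of friction both ways. Above about 0.010 the folding edge lands on top of the lip instead of short of it.
- flap_edge (a point): Middle of the free edge of the flap, 130 mm from the hinge axis, 1.5 mm below the outer face (half the thickness of the orange plate).
- step_foot (a point): Foot of the black step's pushing face, on the flap's outer face, mid-width, 85 mm from and 2.5 mm above the hinge axis (flap flat). The face is 70 mm wide, 10 mm high, square to the flap and looks to the hinge; past its 5 mm crest a ramp falls to 110 mm. Between hinge and step the outer face is bare. Axes: x from hinge to free edge, z out of the outer face.
- lip_edge (a point): Middle of the near lower edge of the fixed blue lip's flat part: holder x = 74 mm, 31.5 mm above the bench, 3.5 mm over the flat flap's outer face. The lip is 4 mm thick, 100 mm wide, and runs 18 mm on to an upright; before it a flare slants up to x = 66 mm, 40 mm high. The flap's edge lies at x = 55 mm with the carriage at 0, at 85 mm fully forward.
- liner: Black rubber lining, 2 mm thick, on the inner side (underside) of the flap, facing the lip and the coupon while it stands open; not to be touched by the fingers. Origin on the hinge axis.
- coupon: Steel test coupon 80 x 50 x 6 mm, loose in the recess of the tray, about 150 g. Origin: centre of its underside, 12 mm above the bench. It stays there.
- screwdriver: Screwdriver 150 mm long lying beside the holder; origin under its middle. Bystander.
- jar: Small glass jar with white lid, 44 mm across, 55 mm high, beside the holder; origin at the centre of its foot. Bystander.
- beaker: Glass beaker 72 mm across, 90 mm high; origin at the centre of its foot. Bystander.
- bottle: Amber bottle with blue cap, 66 mm across, 150 mm high; origin at the centre of its foot. Bystander.
- weight: Brass weight with a knob, 44 mm across, 60 mm high; origin at the centre of its foot. Bystander.
- partsbin: Open blue plastic bin 110 x 80 x 45 mm; origin at the centre of its underside. Bystander.

How it is judged:
On the way, in this order (a step that is already met when the one before it is completed fails the run):
1. the flap is folded down (hinge below 0.12 rad) with its edge short of the lip (value of joint flap below 0.12 rad and x of flap_edge in the frame of holder below 0.068 m).
2. the edge of the flap is beneath the lip (x of flap_edge in the frame of holder above 0.079 m and z of flap_edge in the frame of holder below 0.033 m and value of joint flap below 0.06 rad), for 0.2 s.
At the end, for the whole second after the job is handed in: The flap rests by itself with its free edge beneath the blue lip: at least 5 mm past the near edge of the flat lip (full travel gives 11 mm), below the lip's height, hinge under 0.06 rad and still; the coupon lies in its recess (all of step 2 and velocity of joint flap between -0.05 and 0.05 rad/s and z of coupon in the frame of holder below 0.016 m and linear speed of coupon below 0.02 m/s); the robot touches nothing.
It fails at once if the fingers press on the rubber lining, as in grasping or hooking the flap (over 0.5 N) (contact force between the fingers and liner above 0.5 N).
It fails at once if the coupon is lifted or shifted out of its recess (20 mm) (distance of coupon from where it was at the start of the episode above 0.02 m).
It fails at once if a bystander is lifted, knocked or moved more than 30 mm (distance of any of screwdriver, jar, beaker, bottle, weight, partsbin from where it was at the start of the episode above 0.03 m).
It also fails if it takes over 45 s, if anything falls off the work surface, if the arm or the gripper's body presses on something with over 40 N, if the wrist force passes 120 N, or if a joint passes its speed limit or range.

## Working session

There is one attempt and no reset: what is moved stays moved. The work goes in short steps, Python scripts to look and compute and a tool call to move; the robot and the scene stay as the last step left them, time stands still between calls to the robot, and variables do not carry over. Pictures are saved under pics/ and viewed, and the job is handed in when it is done.

Besides the shell and the picture viewer there is one more tool, called after "Request:" as name(argument=value, ...), one argument or row to a line, values as JSON. drive_tool: Moves the arm, as the interface text tells. Shifts and turns lie within -1 to 1; 1 stands for 0.4 m of shift or pi rad of turn. Its arguments: {"type":"object","properties":{"rows":{"type":"array"}},"required":["rows"]}

```bash
mkdir -p pics
python3 - <<'E'
from station import bot, viewer
import cv2, numpy as np
s=bot.read_state()
for k,v in s.items(): print(k,np.round(v,4))
for n in("side","top"):
    d=viewer.snapshot(n); cv2.imwrite(f"pics/{n}0.png",d["frame"][:,:,::-1])
    print(n,d["vfov"],d["cx"],d["cy"],np.round(d["world_to_cam"],4).tolist())
E
```

```text
time 0.0
q [-1.3456  0.3005  1.5216 -0.      1.3207 -0.0666]
joint_velocities [-0.0003  0.0008 -0.0004 -0.001   0.0001  0.0006]
joint_efforts [ 1.50000e-03 -5.43502e+01 -3.61789e+01 -1.00000e-04  4.00000e-03
 -0.00000e+00]
ee_pos [ 0.1582 -0.5265  0.2307]
orientation [ 9.894e-01  1.454e-01 -1.000e-04 -6.000e-04]
ft_force [ 0.5404 -0.4841 -0.0788]
wrist_torque [-0.0183  0.0473  0.0072]
grip_width 0.0854
side 57.218494817922284 285.15398420621966 207.5573763736545 [[-0.8229, -0.5679, 0.0197, 0.4851], [-0.3541, 0.4854, -0.7994, 0.2501], [0.4444, -0.6648, -0.6005, 0.7754], [0.0, 0.0, 0.0, 1.0]]
top 44.91449699800905 272.64661723471204 207.2075866803501 [[0.0049, -1.0, -0.0011, 0.0063], [-0.9848, -0.0046, -0.1735, 0.5943], [0.1735, 0.0019, -0.9848, 1.3475], [0.0, 0.0, 0.0, 1.0]]
```

View pics/side0.png

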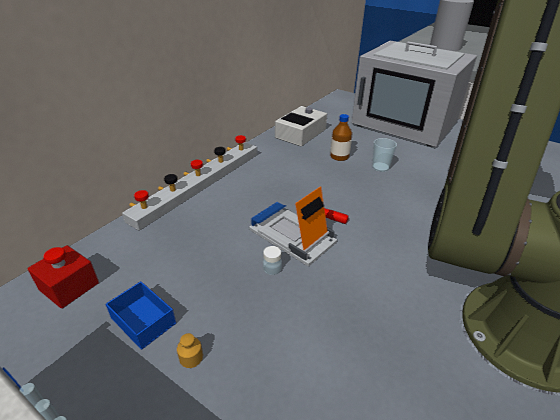

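View pics/top0.png

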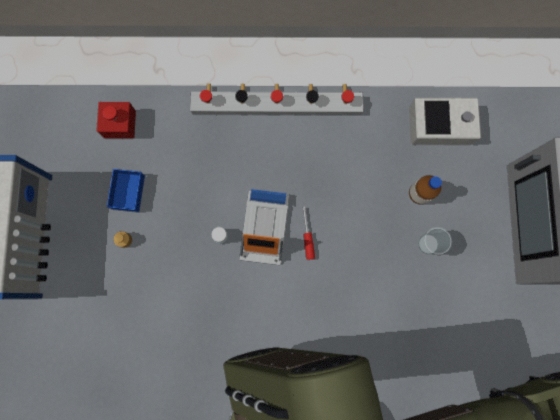

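The side view shows the holder at about (295,232), with the orange flap up at (313,218). In the top view the holder is at about (265,228), with the lip at its top (268,197), the flap at (262,244), the jar at (219,235) and the screwdriver at (308,235). I'll zoom in for corners.

Run:
```python
import cv2
a=cv2.imread("pics/side0.png")[175:275,235:360]; b=cv2.imread("pics/top0.png")[180:275,205:325]
cv2.imwrite("pics/side0z.png",cv2.resize(a,None,fx=6,fy=6,interpolation=cv2.INTER_CUBIC))
cv2.imwrite("pics/top0z.png",cv2.resize(b,None,fx=6,fy=6,interpolation=cv2.INTER_CUBIC))
```

```text
(no output)
```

View pics/side0z.png

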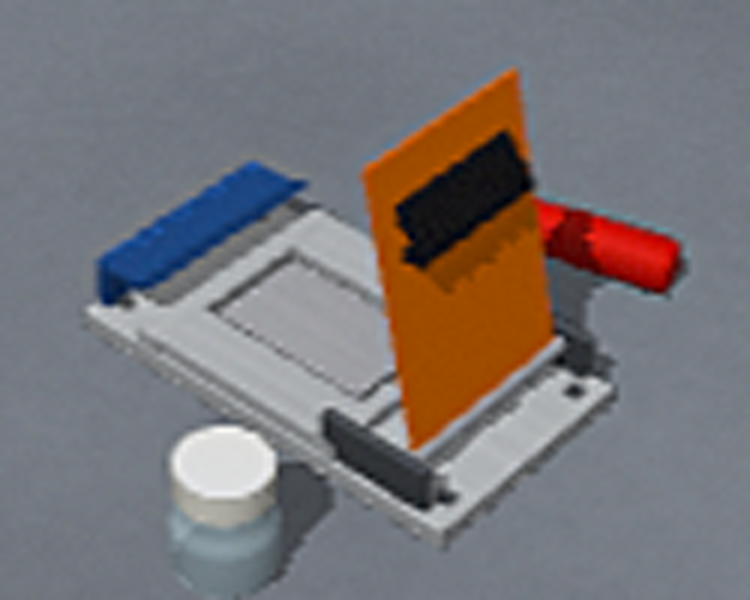

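View pics/top0z.png

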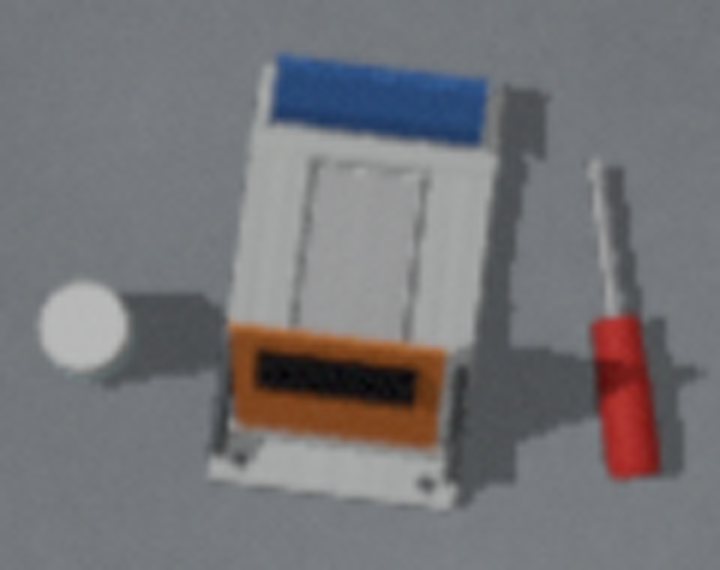

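```bash
cat > h.py <<'E'
import numpy as np
from station import bot, viewer
def cam(n):
    d=viewer.snapshot(n); H=d["frame"].shape[0]
    d["f"]=H/2/np.tan(np.radians(d["vfov"])/2); return d
def ray(d,u,v):
    T=np.array(d["world_to_cam"]);R=T[:3,:3];c=-R.T@T[:3,3]
    r=R.T@np.array([(u-d["cx"])/d["f"],(v-d["cy"])/d["f"],1]);return c,r/np.linalg.norm(r)
def onz(d,u,v,z):
    c,r=ray(d,u,v);return c+r*(z-c[2])/r[2]
def two(d1,p1,d2,p2):
    c1,r1=ray(d1,*p1);c2,r2=ray(d2,*p2)
    t=np.linalg.lstsq(np.c_[r1,-r2],c2-c1,rcond=None)[0]
    a=c1+r1*t[0];b=c2+r2*t[1];return (a+b)/2,np.linalg.norm(a-b)
def fit(P,W):
    P=np.array(P)[:,:2];W=np.array(W)[:,:2];p=P-P.mean(0);w=W-W.mean(0)
    th=np.arctan2((p[:,0]*w[:,1]-p[:,1]*w[:,0]).sum(),(p*w).sum())
    R=np.array([[np.cos(th),-np.sin(th)],[np.sin(th),np.cos(th)]])
    t=W.mean(0)-R@P.mean(0);return th,t,W-(P@R.T+t)
E
python3 - <<'E'
from h import *
S,T=cam("side"),cam("top")
s=lambda a,b:((a+.5)/6-.5+235,(b+.5)/6-.5+175)
t=lambda a,b:((a+.5)/6-.5+205,(b+.5)/6-.5+180)
pts=[("S",(445,535),(-.1,.058),.008),("S",(614,384),(-.1,-.058),.012),("S",(86,310),(.1,.058),.010),
("T",(210,470),(-.1,.058),.012),("T",(455,500),(-.1,-.058),.012),("T",(272,127),(.066,.050),.040),("T",(484,146),(.066,-.05),.040),("S",(306,184),(.066,-.05),.040)]
for sel in("S","T","ST"):
    P=[p[2] for p in pts if p[0] in sel];W=[onz(S,*s(*p[1]),p[3]) if p[0]=="S" else onz(T,*t(*p[1]),p[3]) for p in pts if p[0] in sel]
    th,o,r=fit(P,W);print(sel,np.degrees(th),o.round(4),(r*1000).round(1).tolist())
R=np.array([[np.cos(th),-np.sin(th)],[np.sin(th),np.cos(th)]])
for n,a,b in(("edge+y",(362,173),(230,324)),("edge-y",(518,68),(448,350)),("base+y",(412,450),(235,428)),("base-y",(556,345),(440,447))):
    p,e=two(S,s(*a),T,t(*b));print(n,p.round(4),"gap",e.round(4),"holder",(R.T@(p[:2]-o)).round(4))
for n,uv,z in(("jar",t(85,325),.055),("sd tip",t(597,160),.01),("sd end",t(632,478),.01)):
    p=onz(T,*uv,z);print(n,p.round(3),(R.T@(p[:2]-o)).round(4))
E
```

```text
S -6.544481927325029 [0.5454 0.0328] [[0.3, -1.4], [0.6, 0.3], [0.3, -1.7], [-1.3, 2.8]]
T -6.880908086173775 [0.5473 0.0315] [[2.5, -0.4], [3.0, 0.9], [-4.5, -0.7], [-1.0, 0.2]]
ST -6.680175421760847 [0.5464 0.0322] [[-0.8, -1.0], [-0.3, 0.7], [-0.7, -0.8], [3.7, -0.8], [3.8, 0.7], [-3.4, -1.6], [-0.3, -0.7], [-2.1, 3.6]]
edge+y [0.5088 0.084  0.1501] gap 0.0001 holder [-0.0434  0.0471]
edge-y [ 0.4972 -0.0084  0.1518] gap 0.0016 holder [-0.0441 -0.0461]
base+y [0.4761 0.0886 0.0314] gap 0.0019 holder [-0.0763  0.0478]
base-y [ 0.4666 -0.0064  0.0252] gap 0.002 holder [-0.0747 -0.0476]
jar [0.52  0.156 0.055] [-0.0409  0.1195]
sd tip [ 0.605 -0.08   0.01 ] [ 0.0711 -0.1046]
sd end [ 0.455 -0.095  0.01 ] [-0.0761 -0.1373]
```

The fit is consistent. The holder is at (0.546, 0.032) with yaw −6.7°, the flap stands at about 1.33 rad with the hinge at x≈−75 mm, and the edge is at z≈151 mm. First I'll shut the fingers and turn the tool x-axis along holder +x, then cross over high.

Request:
drive_tool(
  rows=[
    [[0, 0, 0, 0, 0, 0.0325, -1], [0, 0, 0, 0, 0, 0.0325, -1], [0, 0, 0, 0, 0, 0.0325, -1], [0, 0, 0, 0, 0, 0.0325, -1], [0.01, -0.03, 0, 0, 0, 0, -1], [0.02, -0.06, 0, 0, 0, 0, -1]],
  ],
)

```text
time: 0.7
ee_pos: [0.1737, -0.4929, 0.2307]
orientation: [0.998, -0.059, -0.0, -0.0]
ft_force: [0.2, 0.9, -0.5]
grip_width: 0.0125
```

Request:
drive_tool(
  rows=[
    [[0.0265, -0.075, 0, 0, 0, 0, -1], [0.0265, -0.075, 0, 0, 0, 0, -1], [0.0265, -0.075, 0, 0, 0, 0, -1], [0.0265, -0.075, 0, 0, 0, 0, -1], [0.0265, -0.075, 0, 0, 0, 0, -1], [0.0265, -0.075, 0, 0, 0, 0, -1], [0.0265, -0.075, 0, 0, 0, 0, -1], [0.0265, -0.075, 0, 0, 0, 0, -1], [0.0265, -0.075, 0, 0, 0, 0, -1], [0.0265, -0.075, 0, 0, 0, 0, -1], [0.0265, -0.075, 0, 0, 0, 0, -1], [0.0265, -0.075, 0, 0, 0, 0, -1], [0.0265, -0.075, 0, 0, 0, 0, -1], [0.0265, -0.075, 0, 0, 0, 0, -1], [0.0265, -0.075, 0, 0, 0, 0, -1], [0.0265, -0.075, 0, 0, 0, 0, -1], [0.0265, -0.075, 0, 0, 0, 0, -1], [0.02, -0.06, 0, 0, 0, 0, -1], [0.01, -0.03, 0, 0, 0, 0, -1], [0, 0, 0, 0, 0, 0, -1]],
  ],
)

```text
time: 2.37
ee_pos: [0.4292, 0.0294, 0.231]
orientation: [0.998, -0.057, -0.0, -0.0]
ft_force: [0.2, -0.3, 0.1]
grip_width: 0.0
```

```bash
cat >> h.py <<'E'
TH=np.radians(-6.67);O=np.array([.5464,.0322])
RH=np.array([[np.cos(TH),-np.sin(TH)],[np.sin(TH),np.cos(TH)]])
from scipy.spatial.transform import Rotation as Ro
def st():
    s=bot.read_state();p=np.array(s["ee_pos"]);h=RH.T@(p[:2]-O);M=Ro.from_quat(s["orientation"]).as_matrix()
    f=np.array(s["ft_force"]);fh=RH.T@f[:2]
    print("t %.2f"%s["time"],"holder mm",(h*1000).round(1),"z %.1f"%(p[2]*1e3),"yaw %.2f"%np.degrees(np.arctan2(M[1,0],M[0,0])),"tz",M[:,2].round(3),"Fh",fh.round(2),f[2].round(2),"w",round(s["grip_width"],4))
def pic(name,tag,box,k=6):
    import cv2
    d=cam(name);x0,x1,y0,y1=box
    cv2.imwrite(f"pics/{tag}.png",cv2.resize(d["frame"][y0:y1,x0:x1,::-1],None,fx=k,fy=k,interpolation=cv2.INTER_CUBIC))
SB=(235,360,175,275);TB=(205,325,180,275)
E
python3 -c "
from h import *
st()"
```

```text
t 2.37 holder mm [-116.1  -16.4] z 231.0 yaw -6.53 tz [-0.  0. -1.] Fh [ 0.25 -0.3 ] 0.13 w 0.0
```

Request:
drive_tool(
  rows=[
    [[0, -0.02, 0.045, 0, 0, 0, -1], [0, -0.02, 0.06, 0, 0, 0, -1], [0, 0, 0.06, 0, 0, 0, -1], [0, 0, 0.04, 0, 0, 0, -1], [0.03, 0, 0.02, 0, 0, 0, -1], [0.03, 0, 0, 0, 0, 0, -1], [0.02, 0, 0, 0, 0, 0, -1], [0, 0, 0, 0, 0, 0, -1], [0, 0, 0, 0, 0, 0, -1]],
  ],
)

```text
time: 3.12
ee_pos: [0.4623, 0.0393, 0.1414]
orientation: [0.998, -0.059, -0.0, 0.0]
ft_force: [-0.0, -0.3, 0.4]
grip_width: -0.0001
```

```bash
python3 -c "
from h import *
st(); pic('side','s1',SB); pic('top','t1',TB)"
```

```text
t 3.12 holder mm [-84.4  -2.7] z 141.4 yaw -6.71 tz [-0. -0. -1.] Fh [ 0.01 -0.26] 0.38 w -0.0001
```

View pics/s1.png

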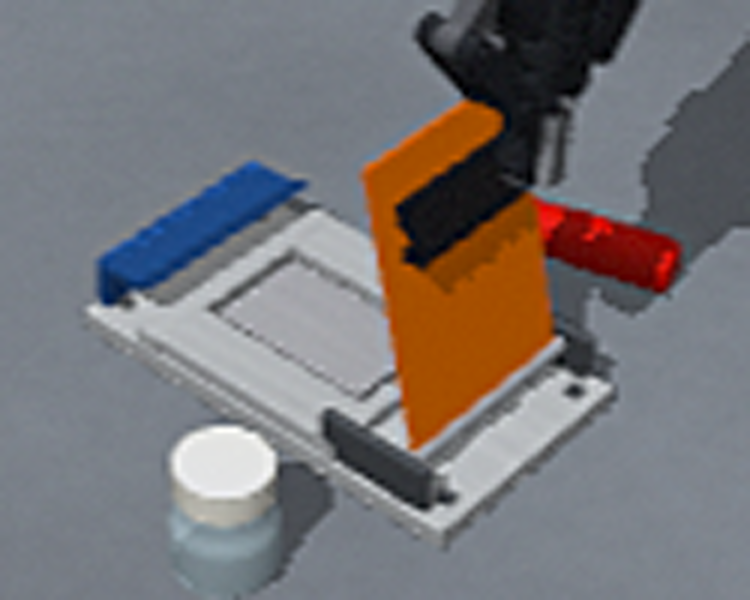

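View pics/t1.png

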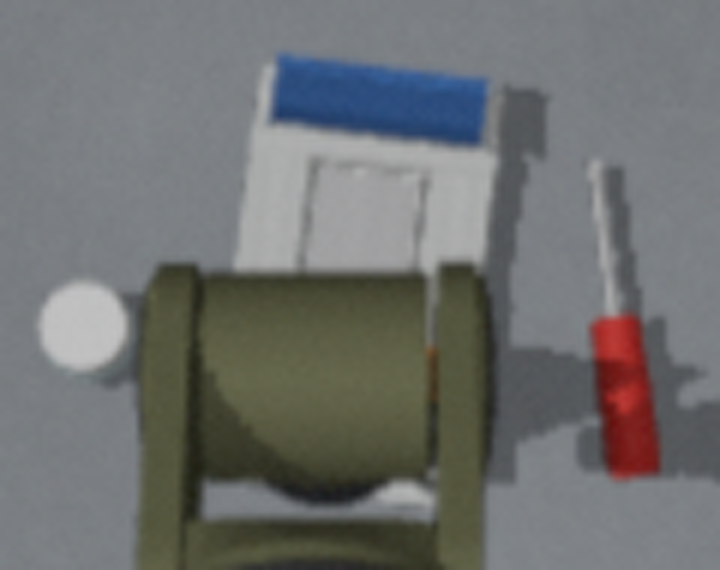

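The finger stands clear in front of the upper flap, which hasn't moved yet (edge at side (362,173)). I'll work out an arc for the fingertip: push high up first, so the force on the carriage stays small, and end on the step crest.

Run:
```python
import numpy as np
hx=-73.
def prof():
    r=np.array([10,85,85.01,90,110,130]);h=np.array([2.5,2.5,12.5,12.5,2.5,2.5])
    rr=np.linspace(10,130,1201);return rr,np.interp(rr,r,h)
rr,h=prof()
th=np.r_[np.linspace(1.36,0,35)]
out=[]
for t in th:
    F=np.interp(t,[0,.25,.5,1.4],[100,104,109,114]); hF=np.interp(F,rr,h)
    c,s=np.cos(t),np.sin(t)
    xF=hx+F*c-hF*s
    x=hx+rr*c-h*s; z=25.5+rr*s+h*c
    m=(x<=xF+.01)&(x>=xF-22)
    # only points reachable by bottom: horizontal segment
    out.append((xF-11,z[m].max()))
out=np.array(out)
p=np.array([-84.4,141.4])
for t,o in zip(th,out):
    d=o-p; print("%.2f"%t,o.round(1),"d/400",(d/400).round(4)); p=o
```

```text
1.36 [-62.6 137.3] d/400 [ 0.0544 -0.0102]
1.32 [-58.2 136.1] d/400 [ 0.011  -0.0031]
1.28 [-53.9 134.8] d/400 [ 0.0108 -0.0033]
1.24 [-49.6 133.3] d/400 [ 0.0107 -0.0037]
1.20 [-45.4 131.6] d/400 [ 0.0105 -0.0041]
1.16 [-41.3 129.7] d/400 [ 0.0103 -0.0048]
1.12 [-37.3 127.8] d/400 [ 0.0101 -0.0049]
1.08 [-33.3 125.6] d/400 [ 0.0099 -0.0053]
1.04 [-29.5 123.4] d/400 [ 0.0096 -0.0057]
1.00 [-25.7 120.8] d/400 [ 0.0094 -0.0063]
0.96 [-22.1 118.3] d/400 [ 0.0091 -0.0064]
0.92 [-18.5 115.6] d/400 [ 0.0088 -0.0068]
0.88 [-15.1 112.7] d/400 [ 0.0085 -0.0071]
0.84 [-11.8 109.7] d/400 [ 0.0082 -0.0074]
0.80 [ -8.7 106.6] d/400 [ 0.0079 -0.0079]
0.76 [ -5.7 103.4] d/400 [ 0.0076 -0.008 ]
0.72 [ -2.8 100. ] d/400 [ 0.0072 -0.0083]
0.68 [-0.  96.6] d/400 [ 0.0069 -0.0086]
0.64 [ 2.5 93.1] d/400 [ 0.0063 -0.0087]
0.60 [ 4.9 89.6] d/400 [ 0.006  -0.0088]
0.56 [ 7.1 86. ] d/400 [ 0.0056 -0.0091]
0.52 [ 9.2 82.3] d/400 [ 0.0052 -0.0093]
0.48 [10.8 78.5] d/400 [ 0.0041 -0.0095]
0.44 [12.  75.1] d/400 [ 0.0029 -0.0084]
0.40 [13.  72.1] d/400 [ 0.0025 -0.0077]
0.36 [13.8 68.9] d/400 [ 0.0021 -0.0079]
0.32 [14.5 65.7] d/400 [ 0.0017 -0.0081]
0.28 [15.1 62.4] d/400 [ 0.0014 -0.0082]
0.24 [15.5 59. ] d/400 [ 0.0011 -0.0084]
0.20 [16.  55.6] d/400 [ 0.0011 -0.0085]
0.16 [16.3 52.2] d/400 [ 0.0007 -0.0086]
0.12 [16.4 48.7] d/400 [ 0.0004 -0.0087]
0.08 [16.4 45.2] d/400 [ 0.     -0.0088]
0.04 [16.3 41.6] d/400 [-0.0003 -0.0089]
0.00 [16. 38.] d/400 [-0.0007 -0.009 ]
```

Tool z points down, so descent is positive. I'll do the first half in two calls, going down to about 0.88 rad.

Request:
drive_tool(
  rows=[
    [[0.02, -0.003, 0.004, 0, 0, 0, -1], [0.02, -0.003, 0.004, 0, 0, 0, -1], [0.014, 0, 0.003, 0, 0, 0, -1], [0.011, 0, 0.003, 0, 0, 0, -1], [0.011, 0, 0.0035, 0, 0, 0, -1], [0.0105, 0, 0.004, 0, 0, 0, -1], [0.0105, 0, 0.004, 0, 0, 0, -1], [0.0105, 0, 0.0045, 0, 0, 0, -1], [0.01, 0, 0.005, 0, 0, 0, -1]],
  ],
)

```text
time: 3.97
ee_pos: [0.5097, 0.0366, 0.1271]
orientation: [0.998, -0.058, -0.0, 0.0]
ft_force: [-0.3, 0.7, 1.5]
grip_width: -0.0
```

```bash
python3 -c "
from h import *
st(); pic('side','s2',SB)"
```

```text
t 3.97 holder mm [-36.9   0.1] z 127.1 yaw -6.68 tz [-0. -0. -1.] Fh [-0.35  0.71] 1.48 w -0.0
```

View pics/s2.png

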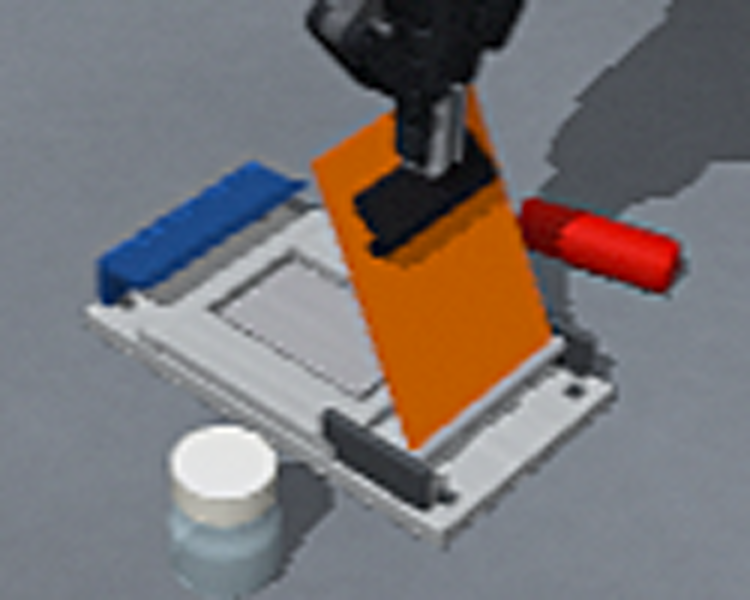

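The flap is folding (edge corner now at (312,163)), and the base line at (412,450) to (556,345) hasn't moved, so the carriage stayed put. I'll continue the arc.

Request:
drive_tool(
  rows=[
    [[0.01, 0, 0.0055, 0, 0, 0, -1], [0.0095, 0, 0.0055, 0, 0, 0, -1], [0.0095, 0, 0.006, 0, 0, 0, -1], [0.009, 0, 0.0065, 0, 0, 0, -1], [0.009, 0, 0.007, 0, 0, 0, -1], [0.0085, 0, 0.007, 0, 0, 0, -1], [0.008, 0, 0.0075, 0, 0, 0, -1], [0.008, 0, 0.008, 0, 0, 0, -1], [0.0075, 0, 0.008, 0, 0, 0, -1], [0.007, 0, 0.0085, 0, 0, 0, -1], [0.007, 0, 0.0085, 0, 0, 0, -1], [0.0065, 0, 0.0085, 0, 0, 0, -1], [0.006, 0, 0.009, 0, 0, 0, -1]],
  ],
)

```text
time: 5.1
ee_pos: [0.5516, 0.0317, 0.0888]
orientation: [0.998, -0.058, 0.0, 0.0]
ft_force: [0.9, 0.0, 1.5]
grip_width: -0.0
```

```bash
python3 -c "
from h import *
st(); pic('side','s3',SB)"
```

```text
t 5.10 holder mm [5.2 0.1] z 88.8 yaw -6.68 tz [ 0. -0. -1.] Fh [0.85 0.14] 1.5 w -0.0
```

View pics/s3.png

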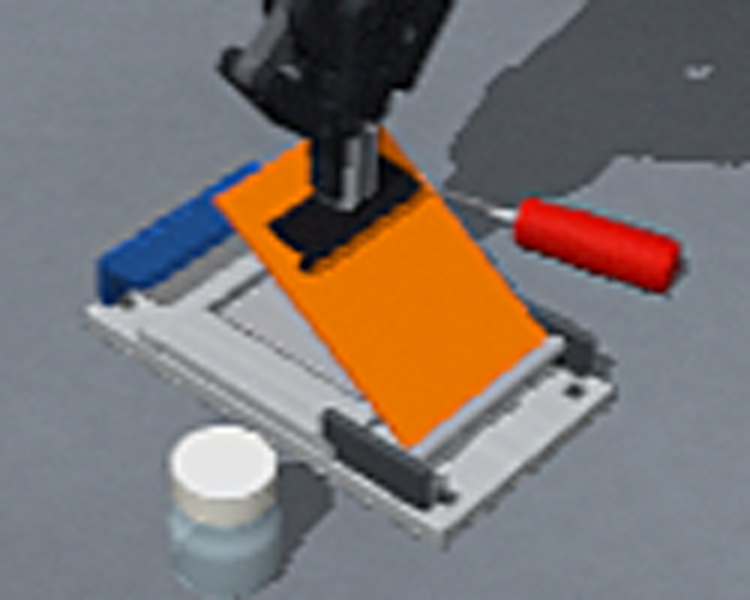

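The flap is at about 0.6 rad, the fingertip is on the ramp at (345,205), and the hinge line hasn't moved. I'll continue down onto the crest.

Request:
drive_tool(
  rows=[
    [[0.0055, 0, 0.009, 0, 0, 0, -1], [0.005, 0, 0.0095, 0, 0, 0, -1], [0.004, 0, 0.0095, 0, 0, 0, -1], [0.003, 0, 0.0085, 0, 0, 0, -1], [0.0025, 0, 0.008, 0, 0, 0, -1], [0.002, 0, 0.008, 0, 0, 0, -1], [0.0015, 0, 0.008, 0, 0, 0, -1], [0.0015, 0, 0.008, 0, 0, 0, -1], [0.001, 0, 0.0085, 0, 0, 0, -1], [0.001, 0, 0.0085, 0, 0, 0, -1], [0.0005, 0, 0.0085, 0, 0, 0, -1], [0.0005, 0, 0.0085, 0, 0, 0, -1], [0, 0, 0.0085, 0, 0, 0, -1], [0, 0, 0.0085, 0, 0, 0, -1], [0, 0, 0.0045, 0, 0, 0, -1], [0, 0, 0, 0, 0, 0, -1]],
  ],
)

```text
time: 6.48
ee_pos: [0.5621, 0.0304, 0.0389]
orientation: [0.998, -0.058, -0.0, 0.0]
ft_force: [-0.2, -0.2, 1.0]
grip_width: 0.0002
```

```bash
python3 -c "
from h import *
st(); pic('side','s4',SB)"
```

```text
t 6.48 holder mm [15.8  0.1] z 38.9 yaw -6.68 tz [-0.001  0.    -1.   ] Fh [-0.16 -0.2 ] 1.04 w 0.0002
```

View pics/s4.png

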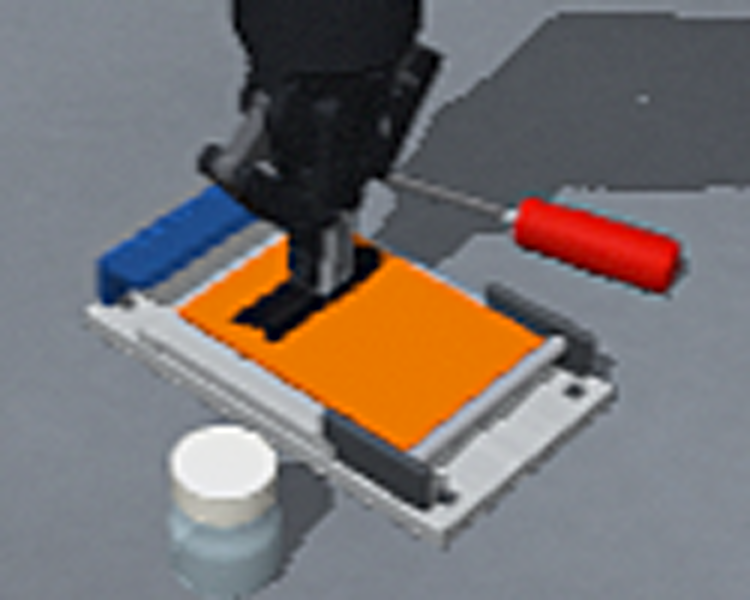

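The flap is folded nearly flat. The free edge shows short of the lip at (180,312), and the step is at (305,300). Next I'll press a little, slip back off the crest and drop behind the step.

Request:
drive_tool(
  rows=[
    [[0, 0, 0.0025, 0, 0, 0, -1], [-0.018, 0, 0, 0, 0, 0, -1], [-0.026, 0, 0, 0, 0, 0, -1], [-0.008, 0, 0.008, 0, 0, 0, -1], [0, 0, 0.01, 0, 0, 0, -1], [0, 0, 0.005, 0, 0, 0, -1], [0, 0, 0, 0, 0, 0, -1]],
  ],
)

```text
time: 7.12
ee_pos: [0.5415, 0.0329, 0.0286]
orientation: [0.998, -0.058, -0.001, -0.0]
ft_force: [-0.7, -0.1, 0.2]
grip_width: -0.0003
```

```bash
python3 -c "
from h import *
st(); pic('side','s5',SB)"
```

```text
t 7.12 holder mm [-4.9  0.1] z 28.6 yaw -6.68 tz [-0.001  0.    -1.   ] Fh [-0.72 -0.2 ] 0.17 w -0.0003
```

View pics/s5.png

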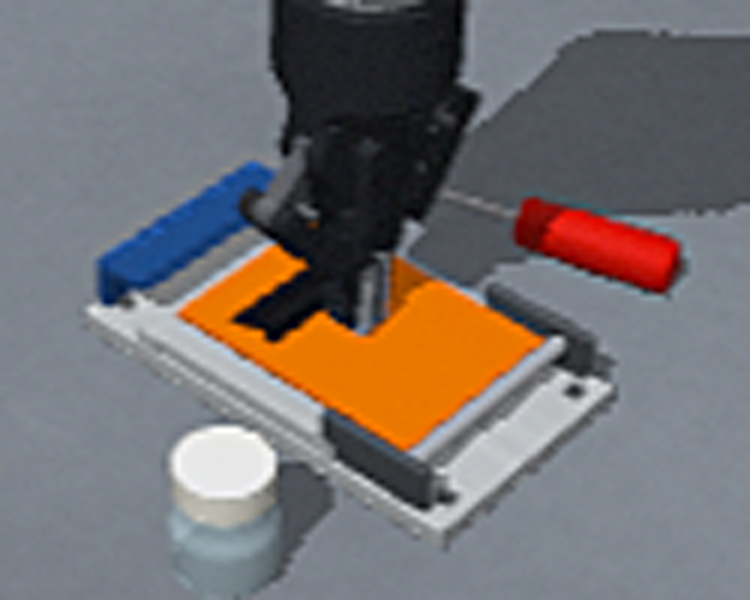

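The fingertip is behind the step at (365,325) and the flap is still flat. I'll press down a bit more and check the force.

Request:
drive_tool(
  rows=[
    [[0, 0, 0.003, 0, 0, 0, -1], [0, 0, 0, 0, 0, 0, -1], [0, 0, 0, 0, 0, 0, -1]],
  ],
)

```text
time: 7.42
ee_pos: [0.5419, 0.0328, 0.0281]
orientation: [0.998, -0.058, 0.0, 0.0]
ft_force: [-0.7, 0.6, 0.9]
grip_width: -0.0002
```

Request:
drive_tool(
  rows=[
    [[0, 0, 0.004, 0, 0, 0, -1], [0, 0, 0, 0, 0, 0, -1], [0, 0, 0, 0, 0, 0, -1]],
  ],
)

```text
time: 7.67
ee_pos: [0.542, 0.0329, 0.0271]
orientation: [0.998, -0.058, 0.0, -0.0]
ft_force: [-3.4, -0.0, 10.4]
grip_width: 0.0002
```

It's pressed firmly at 10 N, so the flap is on its stop. I'll ease slightly and push forward along x.

Request:
drive_tool(
  rows=[
    [[0.004, 0, -0.001, 0, 0, 0, -1], [0.005, 0, 0, 0, 0, 0, -1], [0.005, 0, 0, 0, 0, 0, -1], [0.005, 0, 0, 0, 0, 0, -1], [0.005, 0, 0, 0, 0, 0, -1], [0.005, 0, 0, 0, 0, 0, -1], [0.005, 0, 0, 0, 0, 0, -1], [0.005, 0, 0, 0, 0, 0, -1]],
  ],
)

```text
time: 8.33
ee_pos: [0.5573, 0.031, 0.0273]
orientation: [0.998, -0.058, -0.0, -0.0]
ft_force: [-3.6, 0.4, 8.4]
grip_width: 0.0001
```

```bash
python3 -c "
from h import *
st(); pic('side','s6',SB)"
```

```text
t 8.33 holder mm [11.   0.1] z 27.3 yaw -6.68 tz [-0.  0. -1.] Fh [-3.65 -0.01] 8.39 w 0.0001
```

View pics/s6.png

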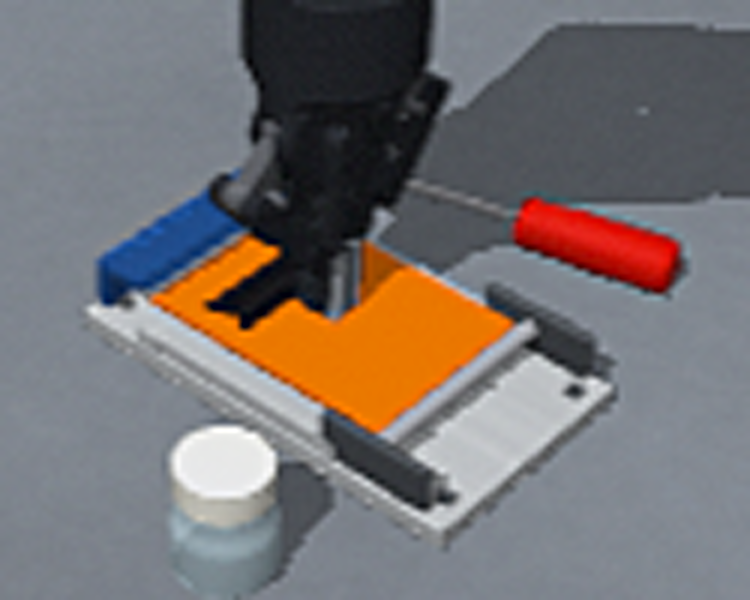

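The hinge and flap are sliding forward together, with the edge at (150,298) about to enter below the lip and the flap flat. I'll go on to the stop.

Request:
drive_tool(
  rows=[
    [[0.005, 0, 0, 0, 0, 0, -1], [0.005, 0, 0, 0, 0, 0, -1], [0.005, 0, 0, 0, 0, 0, -1], [0.005, 0, 0, 0, 0, 0, -1], [0.005, 0, 0, 0, 0, 0, -1], [0.005, 0, 0, 0, 0, 0, -1]],
  ],
)

```text
time: 8.88
ee_pos: [0.5692, 0.0296, 0.0273]
orientation: [0.998, -0.058, -0.0, 0.0]
ft_force: [-3.6, -0.6, 7.8]
grip_width: -0.0001
```

Request:
drive_tool(
  rows=[
    [[0.005, 0, 0, 0, 0, 0, -1], [0.005, 0, 0, 0, 0, 0, -1], [0, 0, 0, 0, 0, 0, -1]],
  ],
)

```text
time: 9.13
ee_pos: [0.5733, 0.0291, 0.0273]
orientation: [0.998, -0.058, -0.0, 0.0]
ft_force: [-2.6, 0.3, 8.8]
grip_width: -0.0
```

```bash
python3 -c "
from h import *
st(); pic('side','s7',SB)"
```

```text
t 9.13 holder mm [27.1  0.1] z 27.3 yaw -6.68 tz [-0. -0. -1.] Fh [-2.63  0.02] 8.75 w -0.0
```

View pics/s7.png

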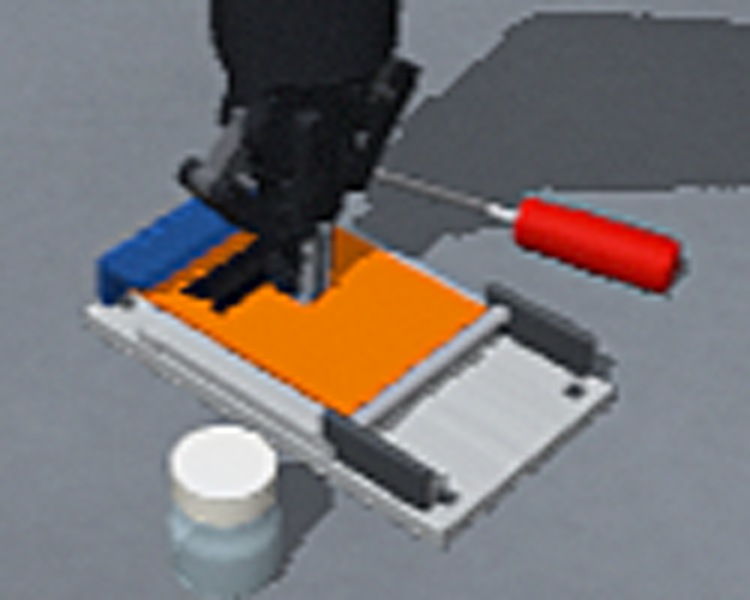

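The edge is now under the lip, but there's no stop force yet (Fx only −2.6). I'll keep going in small steps.

Request:
drive_tool(
  rows=[
    [[0.004, 0, 0, 0, 0, 0, -1], [0.004, 0, 0, 0, 0, 0, -1], [0, 0, 0, 0, 0, 0, -1]],
  ],
)

```text
time: 9.43
ee_pos: [0.5755, 0.0289, 0.0269]
orientation: [0.998, -0.058, -0.001, -0.0]
ft_force: [-9.3, 1.3, 10.3]
grip_width: -0.0
```

Request:
drive_tool(
  rows=[
    [[0.004, 0, 0, 0, 0, 0, -1], [0.003, 0, 0, 0, 0, 0, -1], [0, 0, 0, 0, 0, 0, -1]],
  ],
)

```text
time: 9.68
ee_pos: [0.5758, 0.0289, 0.0261]
orientation: [0.998, -0.058, -0.005, -0.0]
ft_force: [-24.8, 2.7, 16.9]
grip_width: 0.0001
```

The stop is reached: Fx is −25 N and the TCP has stalled. I'll unload and lift straight off.

Request:
drive_tool(
  rows=[
    [[-0.008, 0, -0.002, 0, 0, 0, -1], [0, 0, -0.006, 0, 0, 0, -1], [-0.003, 0, -0.015, 0, 0, 0, -1], [-0.01, 0, -0.04, 0, 0, 0, -1], [-0.04, 0, -0.08, 0, 0, 0, -1], [-0.08, 0, -0.08, 0, 0, 0, -1], [-0.08, 0, -0.08, 0, 0, 0, -1], [-0.08, 0, -0.04, 0, 0, 0, -1], [-0.04, 0, 0, 0, 0, 0, -1], [0, 0, 0, 0, 0, 0, -1], [0, 0, 0, 0, 0, 0, -1]],
  ],
)

```text
time: 10.6
ee_pos: [0.4488, 0.0438, 0.1599]
orientation: [0.998, -0.058, 0.001, -0.0]
ft_force: [-0.5, -1.0, 0.1]
grip_width: 0.0001
```

```bash
python3 -c "
from h import *
st(); pic('side','s8',SB);pic('top','t8',TB)"
```

```text
t 10.60 holder mm [-98.3   0.2] z 159.9 yaw -6.67 tz [ 0.002  0.    -1.   ] Fh [-0.34 -1.01] 0.08 w 0.0001
```

View pics/s8.png

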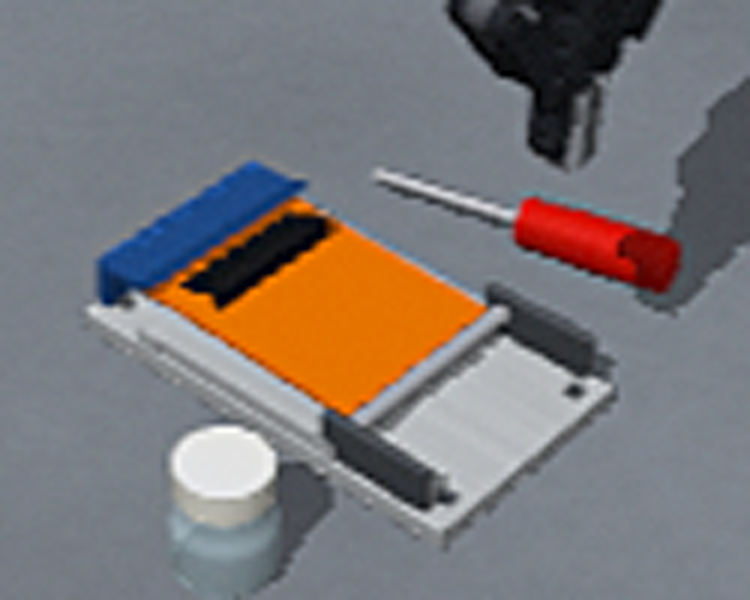

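View pics/t8.png

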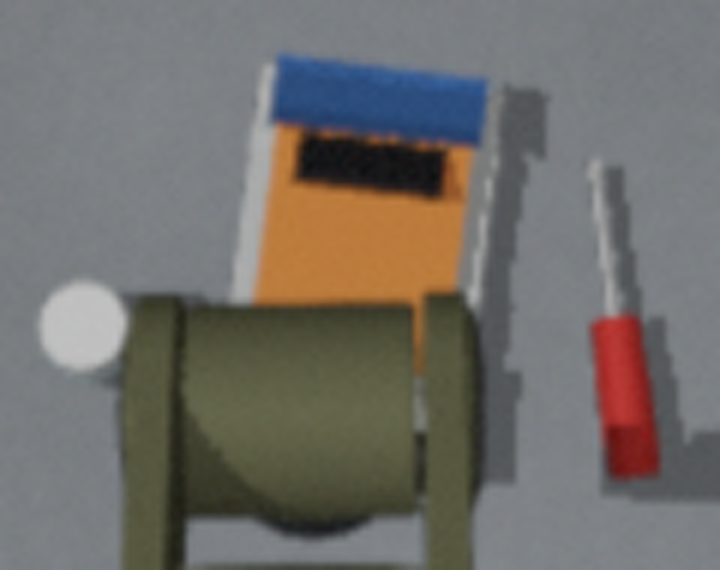

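With the arm clear, the flap stays flat with its edge under the lip. Before handing in I'll measure the step foot: left (296,181) and right (441,196) in the top zoom, at z=28 mm.

Run:
```python
from h import *
T=cam("top");S=cam("side")
t=lambda a,b:((a+.5)/6-.5+205,(b+.5)/6-.5+180)
s=lambda a,b:((a+.5)/6-.5+235,(b+.5)/6-.5+175)
for n,p,z in(("footL",(296,181),.028),("footR",(441,196),.028)):
    w=onz(T,*t(*p),z);print(n,(RH.T@(w[:2]-O)*1e3).round(1))
for n,p in(("footL side",(217,308)),("flap base+y",(350,415)),("flap base -y",(490,312))):
    w=onz(S,*s(*p),.028);print(n,(RH.T@(w[:2]-O)*1e3).round(1))
```

```text
footL [40.9 34.4]
footR [ 42.  -33.6]
footL side [43.4 33.2]
flap base+y [-41.9  46.3]
flap base -y [-43.9 -43.5]
```

The step foot is at x≈41 mm (40 expected at full travel) and the flap base at about −43 mm (−41 expected), so the carriage is fully forward.

```bash
python3 -c "
from station import close_job
print(close_job())"
```

```text
the job is handed in; nothing more can be done
None
```

I closed the holder by pushing alone and handed in the job about 10.8 s into the 45 s allowed. No verdict came back, so success rests on my own checks.

**What I did:** With the fingers shut, I folded the flap by its outer face, starting near the free edge and finishing on the step's crest. I then dropped behind the step, held it flat with about 8–10 N and pushed it to its stop. The stop showed as about 25 N of forward force with the tool stalled. Then I lifted clear.

**Last checks:**
- **Flap:** it stays flat by itself with its front edge under the blue lip.
- **Travel:** the step foot measured x ≈ 41–43 mm (40 expected at full travel) and the flap's base about −43 mm (about −41 expected). These agree within the roughly 2–4 mm error of my measurements, so the edge is about 11 mm past the lip's near edge.
- **Robot:** it stood clear at a height of 160 mm, with force readings at noise level.
- **Bystanders:** the jar and screwdriver look unmoved. I did not re-image the beaker, bottle, weight and bin at the end, but the arm only passed well above that side of the bench.
- **Coupon:** it is now hidden under the flap and could not be seen. Nothing touched it, and the flap lies flat over it.

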